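# Snap the gluing press shut over a handmade book and keep it pressed

### The arm

A 7-joint arm with a two-finger parallel gripper is mounted at the origin on the work surface. World frame = base frame: x ahead of the robot, y to its left, z up, the work surface at z = 0. Lengths are in m, angles in rad, forces in N, time in s.
With the tool pointing down it reaches from about 0.35 to 0.9 m from the base axis. Payload 8.1 kg.
Tool frame: the origin (TCP) lies at the very end of the fingers, on their centre line; the grasp point (between the pads) lies 19 mm behind it (grip_point_offset is the distance from the TCP to the grasp point, in m); z points along the fingers, x is the direction in which the jaws open and shut, and the axes are right-handed (so a half turn about z gives the same grasp; the last joint's range is limited). The gripper opens to 92 mm and grips with 3 to 60 N. Pads are 19 mm wide; open, the fingers measure 130 mm over their backs; the gripper's body (75 mm by 190 mm) begins 47 mm behind the grasp point.
Start: joints at [1.031, 0.434, 0.025, 1.573, -0.012, 1.134, -0.075], TCP at [0.264, -0.566, 0.227] pointing down, gripper open.
Joint ranges: [-2.62, 2.62], [-0.44, 2.09], [-1.27, 1.32], [0.08, 2.57], [-1.32, 4.46], [0.12, 2], [-2.74, 2.74]. Speed limits (rad/s): [2.22, 2.22, 3.01, 3.01, 3.14, 3.14, 3.14].

### API

Orientations are given as a rotation vector (axis times angle).
In Python, from cell import observe, get_image, camera_model, sign_off, grip_point_offset gives the robot as it stands.
- The arm moves only by the tool play_rows, never from a script. Its argument "rows" is a list of rows, each a list of 7 numbers: the shift along the tool's x, y, z as a fraction of full scale, then the turn, a rotation vector about the tool's x, y, z as a fraction of full scale, then the closure, from -1 (fully open) to 1 (shut). A call has 1 to 5 rows; each row shifts and turns the pose as measured when the row begins, along the tool's axes as they then stand; what a row does not reach is not made up. Full scale, the value 1, is 0.15 m for a shift and 0.5 rad for a turn. A row lasts 1/10 s, in which the tool goes at most 50 mm and 8.59 degrees, less where a joint would pass 70% of its speed; a pose out of reach is approached as far as the arm can. A call with a number of a shift or a turn outside -1 to 1 is refused whole. A call with a gripper value outside its range is refused whole. The fingers move at their own pace and stop on an object; "force" is the grip in N (left out, the last holds). Time passes only in rows, so rows that do not move let the fingers close. It gives the time, the measured TCP pose, the force and the opening at its end, in the units of the state.
- observe(): the state, without advancing time (a new reading comes with each control period).
- get_image(name): name is "scene" or "side" or "wrist"; returns the picture (480x640x3 uint8, blue, green, red); there is no depth.
- camera_model(name): a dict with "K" (3x3 intrinsics, pixels), "R" (3x3) and "t" (3): a world point X has camera coordinates R X + t. Camera axes: x right, y down, z forward; pixel columns grow to the right and rows downward; lengths in m; the calibration is good to about 2 mm. A picture is of the moment at which its call begins: read the wrist's pose just before it. camera_model takes no time and is no camera call; for the wrist camera it gives the pose at the moment of the call.
- sign_off(): hands the job in, once; it reports no verdict.
The state is a dict: "clock": time; "joints": joint angles; "dq": joint speeds; "joint_efforts": joint torques, N m; "position": TCP position; "ee_rot": TCP orientation; "force": force on the tool from outside, world axes, zero at the start; "ft_torque": the same for the moment, N m; "width": opening from 0.0 (shut) to 1.0 (fully open).
Only numpy, scipy, OpenCV 4.12 (cv2) and the standard library are available. Lean on these libraries where they do the work, as an engineer would, in place of code of your own. Each camera call takes 0.05 s, during which the arm holds its last target.

### The job

A handmade cardboard book has just been glued and lies in the open plywood press. Fold the press's stiff hinged lid down over it, press down on the orange patch by the lid's free edge until the red catch gives way with a snap and the lid is fully shut, and keep pressing while the glue grabs: finish with the gripper still pushing firmly on the orange patch of the shut lid, not letting go. Leave the other things on the table where they stand, and do not crush the press.

Things in the scene. Friction and masses are not known exactly. Their poses are not given: they have to be found in the camera images.
- press: The gluing press, fixed to the table: open plywood tray 160 (its x) x 180 (its y) x 45 mm high. Origin: centre of its underside, on the table; z up. The lid's hinge line runs along the press's x at y = +90 mm, z = 47 mm, on the side with two brass barrels. The red catch is on the opposite side, beyond y = -90 mm.
- lid (a joint): Lid angle (rad): 0 = fully shut (level), 1.57 = upright; starts 0.85 to 1.5. Stiff hinge: the lid stays where it is left; 1 to 5 N near its free edge folds it. At about 0.08 its steel nose meets the catch: pushing it past takes 8 to 14 N down at the patch (14 mm of travel at the edge), then the force suddenly drops and the lid jumps to 0, a hard stop, held by the catch.
- catch (a joint): Outward travel (m) of the red spring catch: 0 at rest, most (about 4 mm) as the lid's nose passes it, about 2 mm with the lid snapped shut. It moves by itself and need not be touched. It stands 17 mm outside the tray's y = -90 mm side, mid-way along x, 50 mm wide, its rounded top 49 mm above the table.
- panel: The lid's board, 160 (its x) x 190 (its y) x 10 mm thick, with a cork pad below. Origin: on the hinge line, mid-way along it, level with the board's underside. x is the press's x; y points from the free edge (y = -190 mm) to the hinge; z points out of the outer face, which is on top when shut and faces away from the tray when open.
- patch (a point): Centre of the orange patch (70 x 40 mm) on the outer face of the lid, 25 mm from the free edge and 165 mm from the hinge line: the place to push, both for folding and for snapping. With the lid shut it lies 57 mm above the table.
- book: The glued book, 110 x 130 x 29 mm, lying loose in the tray; leave it there. Origin: centre of its underside.
- tape: Roll of masking tape lying near the press, 100 mm across, 24 mm high. Origin: centre of its underside. Leave it alone.
- glue_stick: Glue stick with yellow cap standing near the press, 31 mm across, 92 mm high. Origin: centre of its underside. Leave it alone.
- glue_bottle: White glue bottle with orange tip, standing, 50 mm across, 134 mm high. Origin: centre of its underside. Leave it alone.
- spare_book: Finished blue book, 100 x 130 x 32 mm. Origin: centre of its underside. Leave it alone.
- scissors: Orange-handled scissors lying flat, 220 mm long, 10 mm high. Origin: at the pivot, on the table. Leave them alone.
- knife: Black and yellow craft knife lying flat, 130 x 18 x 16 mm. Origin: centre of its underside. Leave it alone.
- mug: Blue mug, 76 mm across, 85 mm high. Origin: centre of its underside. Leave it alone.
There are look-alikes about, which are no part of the job. What is shaped like the book but yellow is not meant.

How it is judged:
On the way, in this order (a step that is already met when the one before it is completed fails the run):
1. the lid is folded down to within 0.25 rad of shut (value of joint lid below 0.25 rad).
2. the lid is snapped past the catch and fully shut (value of joint lid below 0.012 rad), for 0.2 s.
At the end, for the whole second after the job is handed in: The lid is fully shut past its catch (joint below 0.012 rad), the fingers are still pushing on the lid with more than 3 N through the last second, at the orange patch (grasp point within 50 mm of its centre, seen from above), and the book still lies in the tray within 20 mm of where it was (value of joint lid below 0.012 rad and contact force between the fingers and panel above 3 N and z of book in the frame of press below 0.012 m and distance of book from where it was at the start of the episode below 0.02 m and horizontal distance between the grasp point and patch below 0.05 m); the arm keeps its last pose, push and grip.
It fails at once if a bystander is moved by more than 25 mm (distance of any of tape, glue_stick, glue_bottle, spare_book, scissors, knife, mug from where it was at the start of the episode above 0.025 m).
It fails at once if the glue stick, glue bottle or mug is tipped over (angle between any of glue_stick, glue_bottle, mug's own z axis and vertical above 0.5 rad).
It fails at once if the lid is crushed: pushed with more than 80 N (contact force between the fingers and panel above 80 N).
It also fails if it takes over 48 s, if anything falls off the work surface, if the arm or the gripper's body presses on something with over 40 N, if the wrist force passes 120 N, or if a joint passes its speed limit or range.

## Working session

There is one attempt and no reset: what is moved stays moved. The work goes in short steps, Python scripts to look and compute and a tool call to move; the robot and the scene stay as the last step left them, time stands still between calls to the robot, and variables do not carry over. Pictures are saved under pics/ and viewed, and the job is handed in when it is done.

Besides the shell and the picture viewer there is one more tool, called after ">>>" by a JSON object that holds its "fn" and its "kwargs", one argument or row to a line. play_rows: Moves the arm, as the interface text tells. Its arguments: {"type":"object","properties":{"rows":{"type":"array","items":{"type":"array","items":{"type":"number"}}},"force":{"type":"number"}},"required":["rows"]}

```bash
mkdir -p pics; ls
python3 - <<'E'
from cell import *
import cv2
print(observe())
for n in("scene","side"):
    cv2.imwrite(f"pics/{n}0.png",get_image(n)); m=camera_model(n); print(n,m)
E
```

```text
pics
{'clock': 0.0, 'joints': array([ 1.03141234,  0.4352234 ,  0.02498583,  1.57411389, -0.01159489,
        1.13397428, -0.07511591]), 'dq': array([-0.00033667,  0.00208096,  0.00111446, -0.00029449,  0.00047646,
       -0.00136233,  0.00158389]), 'joint_efforts': array([ 8.86431935e-04, -6.67835283e+01,  9.85169895e-01, -3.14453530e+01,
       -6.06120494e-02,  4.26631712e-02,  9.39564825e-05]), 'position': array([ 0.26411473, -0.56588667,  0.22593836]), 'ee_rot': array([-2.64929153e+00,  1.68712144e+00,  2.20419808e-03]), 'force': array([-0.59302481,  0.22858165,  0.81209086]), 'ft_torque': array([-0.05582576, -0.00257018, -0.04145108]), 'width': 1.0019515858964105}
scene {'K': array([[462.14710047,   0.        , 324.09060154],
       [  0.        , 462.14710047, 236.24475895],
       [  0.        ,   0.        ,   1.        ]]), 'R': array([[-0.60500166,  0.7960398 ,  0.01713554],
       [ 0.5852678 ,  0.45919732, -0.66828095],
       [-0.53984683, -0.3942822 , -0.7437116 ]]), 't': array([ 0.35198643, -0.25342302,  1.43862244])}
side {'K': array([[611.91776333,   0.        , 321.8444747 ],
       [  0.        , 611.91776333, 240.45107048],
       [  0.        ,   0.        ,   1.        ]]), 'R': array([[ 0.96262672, -0.27009606,  0.01994758],
       [-0.13491584, -0.5420975 , -0.82941426],
       [ 0.23483506,  0.79572509, -0.55827778]]), 't': array([-0.53956984,  0.12370418,  1.59559746])}
```

View pics/scene0.png

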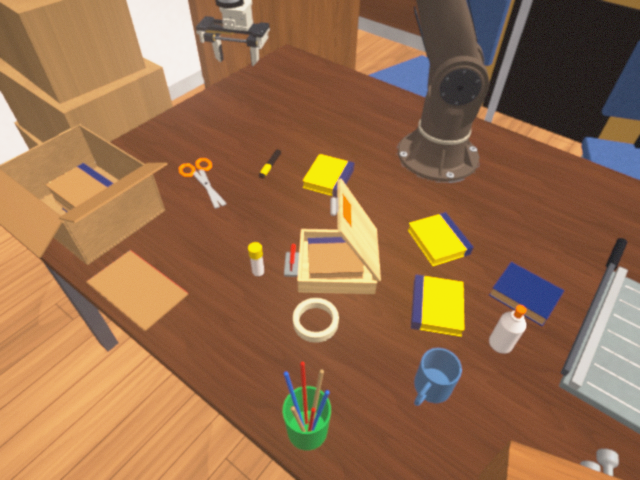

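View pics/side0.png

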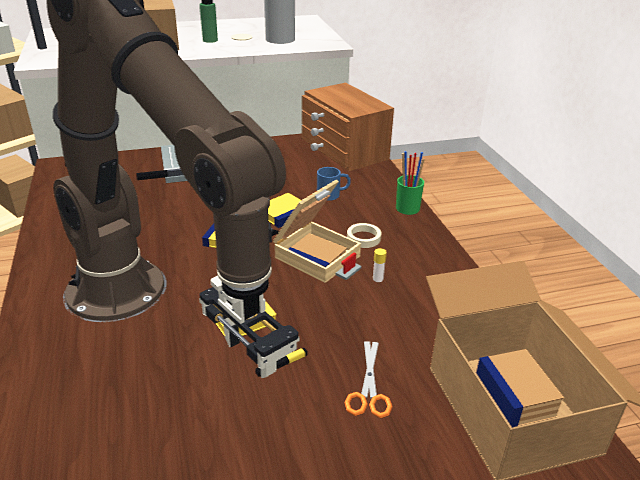

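```bash
python3 - <<'E'
import cv2
a=cv2.imread("pics/scene0.png")[165:305,240:400]; cv2.imwrite("pics/sc_crop.png",cv2.resize(a,None,fx=5,fy=4.2857 and 5,interpolation=cv2.INTER_CUBIC)[:600*2][:,:800])
b=cv2.imread("pics/side0.png")[170:290,260:400]; cv2.imwrite("pics/si_crop.png",cv2.resize(b,None,fx=5,fy=5,interpolation=cv2.INTER_CUBIC))
E
python3 -c "
import cv2
a=cv2.imread('pics/scene0.png')[175:295,270:400];cv2.imwrite('pics/sc_crop.png',cv2.resize(a,None,fx=5,fy=5,interpolation=cv2.INTER_CUBIC))"
```

```text
(no output)
```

View pics/sc_crop.png

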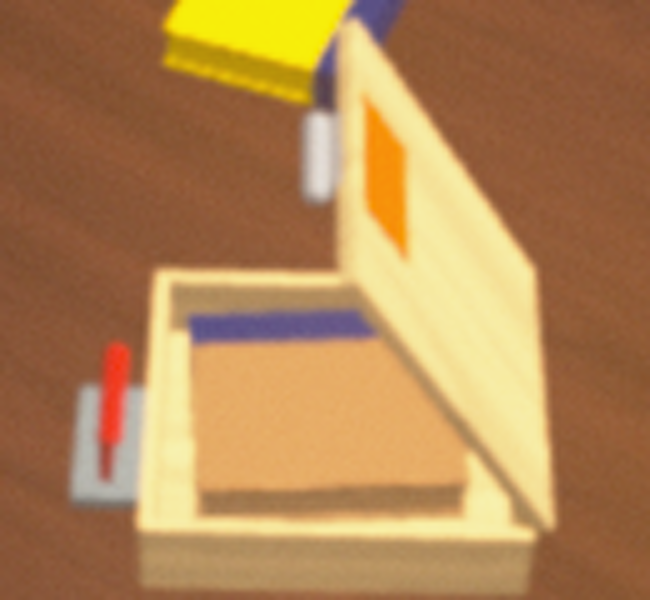

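View pics/si_crop.png

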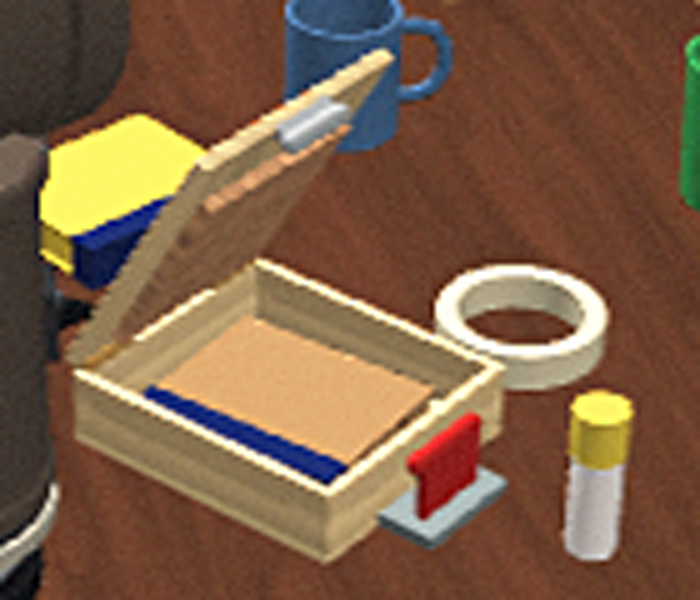

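```bash
cat > h.py <<'E'
import numpy as np
from cell import *
from scipy.spatial.transform import Rotation as R
def proj(m,X): c=m["R"]@X+m["t"]; p=m["K"]@c; return p[:2]/p[2]
def press2w(p,X): c,s=np.cos(p[2]),np.sin(p[2]); return np.array([p[0]+c*X[0]-s*X[1],p[1]+s*X[0]+c*X[1],X[2]])
def lid(p,X): # panel -> world, opening: free edge goes up
    a=p[3]; y,z=X[1],X[2]
    # free edge at y=-: rises with a
    return press2w(p,np.array([X[0],.09+np.cos(a)*y+np.sin(a)*z,.047-np.sin(a)*y+np.cos(a)*z]))
E
cat > fit.py <<'E'
from h import *
from scipy.optimize import least_squares
ms={n:camera_model(n) for n in("scene","side")}
sc=lambda x,y:np.array([x/5+270,y/5+175]); si=lambda x,y:np.array([x/5+260,y/5+170])
O=[("scene",0,(-.08,-.09,.045),sc(155,270)),("scene",0,(.08,-.09,.045),sc(137,530)),("scene",0,(.08,.09,.045),sc(534,543)),
("scene",0,(.08,-.09,0),sc(143,583)),("scene",0,(.08,.09,0),sc(528,595)),
("scene",1,(0,-.165,.01),sc(386,176)),("scene",1,(-.08,-.19,.01),sc(352,18)),("scene",1,(.08,-.19,.01),sc(355,282)),
("side",0,(-.08,-.09,.045),si(325,490)),("side",0,(.08,-.09,.045),si(505,368)),("side",0,(-.08,.09,.045),si(77,370)),("side",0,(-.08,-.09,0),si(325,560)),
("side",1,(.08,-.19,.01),si(389,52)),("side",1,(-.08,-.19,.01),si(203,165))]
f=lambda p:np.concatenate([proj(ms[n],(lid if l else press2w)(p,np.array(X)))-u for n,l,X,u in O])
best=min((least_squares(f,[.55,-.1,y,1.2],loss="soft_l1") for y in np.arange(0,6.3,.8)),key=lambda r:r.cost)
p=best.x; print(p,best.cost); print(f(p).reshape(-1,2).round(1))
np.save("p.npy",p)
print("patch",lid(p,np.array([0,-.165,.01])),"shut",press2w(p,np.array([0,-.075,.057])),"hinge",press2w(p,np.array([0,.09,.047])))
for n,l in(("+x",(1,0)),("+y",(0,1))): print(n,press2w([0,0,p[2]],np.array([*l,0])))
E
python3 fit.py
```

```text
[0.54938493 0.01299463 0.63488895 1.02362592] 10.849435062732704
[[-0.1  0.2]
 [ 0.1 -0.1]
 [-0.1 -0.9]
 [-0.6  0.8]
 [-0.9  0.1]
 [-1.7  0.6]
 [-0.8 -0.1]
 [-0.8 -0. ]
 [ 0.  -0.3]
 [-1.1 -2.1]
 [-1.5 -0.8]
 [-0.3 -0.8]
 [-1.5 -2.2]
 [-1.8 -2. ]]
patch [0.54185569 0.02321584 0.19311275] shut [ 0.59386654 -0.04739068  0.057     ] hinge [0.496007   0.08545702 0.047     ]
+x [0.80513756 0.59308811 0.        ]
+y [-0.59308811  0.80513756  0.        ]
```

```bash
cat > plan.py <<'E'
import sys
from h import *
# plan.py x y z yawdeg maxstep_m n
x,y,z,yaw,st,n=[float(v) for v in sys.argv[1:7]]
tilt=float(sys.argv[7]) if len(sys.argv)>7 else 0 
o=observe(); P=o["position"].copy(); Q=R.from_rotvec(o["ee_rot"])
X=np.array([np.cos(np.radians(yaw)),np.sin(np.radians(yaw)),0]); 
G=R.from_matrix(np.c_[X,np.cross([0,0,-1],X),[0,0,-1]])*R.from_rotvec([np.radians(tilt),0,0])
T=np.array([x,y,z]); print("pos",P.round(4),"dist",np.linalg.norm(T-P).round(3),"F",o["force"].round(1),"j",o["joints"].round(2),"t",o["clock"])
for i in range(int(n)):
    d=T-P; d*=min(1,st/max(1e-9,np.linalg.norm(d))); w=(Q.inv()*G).as_rotvec(); w*=min(1,.145/max(1e-9,np.linalg.norm(w)))
    print([*(Q.inv().apply(d)/.15).round(2).tolist(),*(w/.5).round(2).tolist(),1])
    P=P+d; Q=Q*R.from_rotvec(w)
E
python3 plan.py .49 .09 .30 36.4 .045 5
```

```text
pos [ 0.2642 -0.566   0.226 ] dist 0.698 F [-0.4  0.7 -0.2] j [ 1.03  0.44  0.02  1.57 -0.01  1.13 -0.08] t 0.1
[-0.21, -0.21, -0.03, -0.0, 0.0, -0.29, 1]
[-0.18, -0.24, -0.03, -0.0, 0.0, -0.29, 1]
[-0.15, -0.26, -0.03, -0.0, 0.0, -0.29, 1]
[-0.11, -0.28, -0.03, -0.0, 0.0, -0.29, 1]
[-0.07, -0.29, -0.03, -0.0, 0.0, -0.29, 1]
```

>>> {"fn": "play_rows", "kwargs": {
  "rows": [
    [0,0,-0.3,0,0,0,1],
    [0,0,-0.3,0,0,0,1]
  ],
  "force": 30
}}

```text
clock: 0.3
position: [0.2624, -0.5626, 0.3104]
ee_rot: [-2.644, 1.683, 0.023]
force: [0.5, -1.6, 0.3]
width: 0.872
```

```bash
python3 plan.py .49 .09 .31 36.4 .045 5
```

```text
pos [ 0.2624 -0.5626  0.3104] dist 0.691 F [ 0.5 -1.6  0.3] j [ 1.03  0.39  0.03  1.44 -0.01  1.33 -0.07] t 0.3
[-0.21, -0.21, 0.0, -0.0, 0.0, -0.29, 1]
[-0.18, -0.24, 0.0, -0.0, 0.0, -0.29, 1]
[-0.15, -0.26, 0.0, -0.0, 0.0, -0.29, 1]
[-0.11, -0.28, 0.0, -0.0, 0.0, -0.29, 1]
[-0.06, -0.29, 0.0, -0.0, 0.0, -0.29, 1]
```

>>> {"fn": "play_rows", "kwargs": {
  "rows": [
    [-0.21,-0.21,0,0,0,-0.29,1],
    [-0.18,-0.24,0,0,0,-0.29,1],
    [-0.15,-0.26,0,0,0,-0.29,1],
    [-0.11,-0.28,0,0,0,-0.29,1],
    [-0.06,-0.29,0,0,0,-0.29,1]
  ]
}}

```text
clock: 0.8
position: [0.3352, -0.3522, 0.3161]
ee_rot: [-3.078, 0.618, 0.01]
force: [1.3, 0.4, 0.5]
width: 0.438
```

```bash
python3 plan.py .49 .09 .31 36.4 .045 5
```

```text
pos [ 0.3352 -0.3522  0.3161] dist 0.469 F [1.3 0.4 0.5] j [ 0.87  0.16 -0.2   1.74  0.03  1.25  0.27] t 0.8
[-0.02, -0.3, 0.0, -0.0, 0.0, -0.29, 1]
[0.03, -0.3, 0.0, -0.0, 0.0, -0.29, 1]
[0.07, -0.29, 0.0, -0.0, 0.0, -0.29, 1]
[0.11, -0.28, 0.0, -0.0, 0.0, -0.29, 1]
[0.15, -0.26, 0.0, -0.0, 0.0, -0.29, 1]
```

>>> {"fn": "play_rows", "kwargs": {
  "rows": [
    [-0.02,-0.3,0,0,0,-0.29,1],
    [0.03,-0.3,0,0,0,-0.29,1],
    [0.07,-0.29,0,0,0,-0.29,1],
    [0.11,-0.28,0,0,0,-0.29,1],
    [0.15,-0.26,0,0,0,-0.29,1]
  ]
}}

```text
clock: 1.3
position: [0.4081, -0.1297, 0.3157]
ee_rot: [-3.089, -0.552, 0.01]
force: [1.3, -0.9, -0.2]
width: 0.022
```

```bash
python3 plan.py .49 .09 .31 36.4 .045 5
```

```text
pos [ 0.4081 -0.1297  0.3157] dist 0.235 F [ 1.3 -0.9 -0.2] j [ 0.62  0.08 -0.47  1.84  0.04  1.24  0.5 ] t 1.3
[0.2, -0.23, 0.01, -0.01, 0.01, -0.29, 1]
[0.23, -0.2, 0.01, -0.01, 0.01, -0.27, 1]
[0.25, -0.16, 0.01, 0.0, -0.0, 0.0, 1]
[0.25, -0.16, 0.01, 0.0, 0.0, -0.0, 1]
[0.25, -0.16, 0.01, -0.0, -0.0, -0.0, 1]
```

>>> {"fn": "play_rows", "kwargs": {
  "rows": [
    [0.2,-0.23,0,0,0,-0.29,1],
    [0.23,-0.2,0,0,0,-0.27,1],
    [0.25,-0.16,0,0,0,0,1],
    [0.25,-0.16,0,0,0,0,1],
    [0.25,-0.16,0,0,0,0,1]
  ]
}}

```text
clock: 1.8
position: [0.4864, 0.0898, 0.3153]
ee_rot: [-2.975, -1.001, 0.01]
force: [1.9, -0.2, 0.5]
width: 0.006
```

```bash
python3 plan.py .503 .075 .225 36.4 .04 5
python3 - <<'E'
from cell import *
import cv2
for n in("scene","side"): cv2.imwrite(f"pics/{n}1.png",get_image(n))
E
```

```text
pos [0.4864 0.0898 0.3153] dist 0.093 F [ 1.9 -0.2  0.5] j [ 0.26  0.23 -0.67  1.69  0.14  1.28  0.21] t 1.8
[0.01, 0.06, 0.26, -0.01, 0.01, 0.03, 1]
[0.01, 0.06, 0.26, 0.0, -0.0, 0.0, 1]
[0.0, 0.02, 0.08, -0.0, -0.0, -0.0, 1]
[0.0, 0.0, 0.0, 0.0, 0.0, -0.0, 1]
[0.0, 0.0, 0.0, -0.0, 0.0, -0.0, 1]
```

View pics/scene1.png

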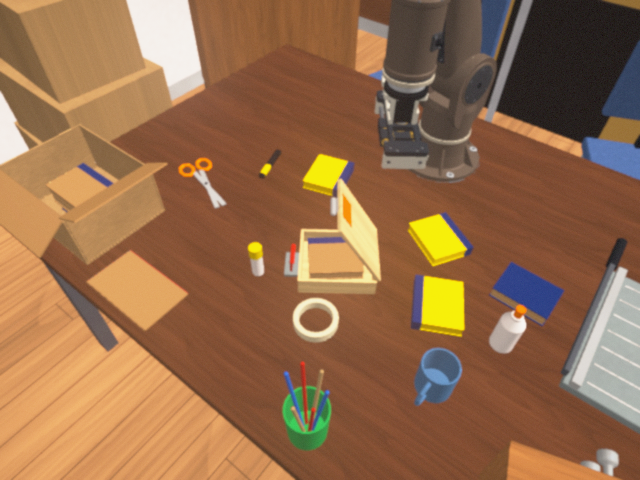

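Run:
```python
from h import *
o=observe();print(o["position"],o["ee_rot"],R.from_rotvec(o["ee_rot"]).as_matrix().round(2))
for n in("scene","side"): print(n,proj(camera_model(n),o["position"]),proj(camera_model(n),np.zeros(3)))
p=np.load("p.npy");print(proj(camera_model("scene"),np.array([.264,-.566,.226])))
```

```text
[0.48651771 0.09502146 0.31533894] [-2.96654077 -1.01249883  0.00806466] [[ 0.79  0.61 -0.01]
 [ 0.61 -0.79  0.  ]
 [-0.   -0.01 -1.  ]]
scene [394.99141297 166.82932344] [437.16370734 154.83443975]
side [287.39365395 143.50001209] [114.91736397 287.89209908]
[237.07129619  61.86080788]
```

View pics/side1.png

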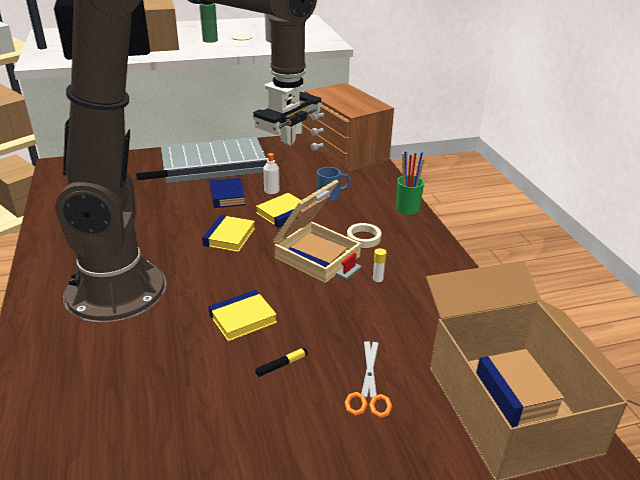

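>>> {"fn": "play_rows", "kwargs": {
  "rows": [
    [0.0,0.1,0.25,0,0,0,1],
    [0.0,0.08,0.25,0,0,0,1],
    [0.0,0.0,0.08,0,0,0,1],
    [0,0,0,0,0,0,1]
  ]
}}

```text
clock: 2.3
position: [0.5029, 0.0762, 0.226]
ee_rot: [-2.963, -1.02, 0.007]
force: [0.0, -0.6, 0.4]
width: 0.009
```

```bash
cat > arc.py <<'E'
from h import *
p=np.load("p.npy").copy(); o=observe(); P=o["position"]; Q=R.from_rotvec(o["ee_rot"])
print("pos",P.round(4),"F",o["force"].round(1),"t",round(o["clock"],2),"j3",o["joints"].round(2)[2])
# tip in press frame
d=P[:2]-p[:2]; c,s=np.cos(p[2]),np.sin(p[2]); q=np.array([c*d[0]+s*d[1],-s*d[0]+c*d[1],P[2]]); print("tip in press",q.round(4),"tool tilt",np.degrees(np.arccos(-Q.as_matrix()[2,2])).round(1))
# estimated lid angle if the tip's free-side lower edge touches the outer face
E
python3 arc.py
python3 - <<'E'
from cell import *
import cv2
for n in("scene","side","wrist"): cv2.imwrite(f"pics/{n}2.png",get_image(n))
E
python3 -c "
import cv2,numpy as np
a=cv2.imread('pics/scene2.png')[120:300,260:440];b=cv2.imread('pics/side2.png')[110:290,240:420]
cv2.imwrite('pics/c2.png',np.hstack([cv2.resize(x,(400,400),interpolation=2) for x in(a,b)]))"
```

```text
pos [0.5029 0.0762 0.226 ] F [ 0.  -0.6  0.4] t 2.3 j3 -0.65
tip in press [1.00e-04 7.85e-02 2.26e-01] tool tilt 0.5
```

View pics/c2.png

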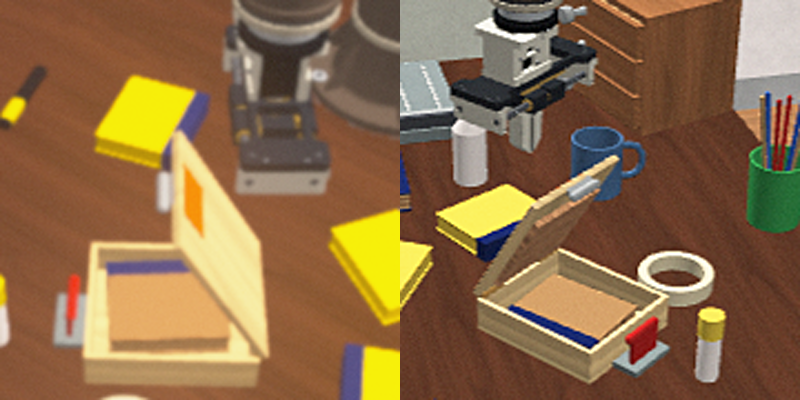

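>>> {"fn": "play_rows", "kwargs": {
  "rows": [
    [0,0.14,0.1,0,0,0,1],
    [0,0.12,0.08,0,0,0,1],
    [0,0.06,0.02,0,0,0,1]
  ]
}}

```text
clock: 2.75
position: [0.5372, 0.0389, 0.2012]
ee_rot: [-2.965, -1.024, -0.011]
force: [0.3, 0.4, -0.5]
width: 0.004
```

```bash
python3 arc.py
```

```text
pos [0.5372 0.0389 0.2012] F [ 0.3  0.4 -0.5] t 2.75 j3 -0.62
tip in press [0.0056 0.0281 0.2012] tool tilt 0.5
```

>>> {"fn": "play_rows", "kwargs": {
  "rows": [
    [-0.03,0.1,0.07,0,0,0,1],
    [0,0.1,0.06,0,0,0,1],
    [0,0.1,0.07,0,0,0,1]
  ]
}}

```text
clock: 3.05
position: [0.5638, -0.0009, 0.1703]
ee_rot: [-2.964, -1.024, -0.014]
force: [-1.4, 1.4, 0.5]
width: 0.003
```

```bash
python3 arc.py
cat > crop.py <<'E'
import sys,cv2,numpy as np
from cell import *
a=get_image("scene")[120:300,260:440];b=get_image("side")[110:290,240:420]
cv2.imwrite(f'pics/c{sys.argv[1]}.png',np.hstack([cv2.resize(x,(400,400),interpolation=2) for x in(a,b)]))
E
python3 crop.py 3
```

```text
pos [ 0.5638 -0.0009  0.1703] F [-1.4  1.4  0.5] t 3.05 j3 -0.59
tip in press [ 0.0034 -0.0198  0.1703] tool tilt 0.6
```

View pics/c3.png

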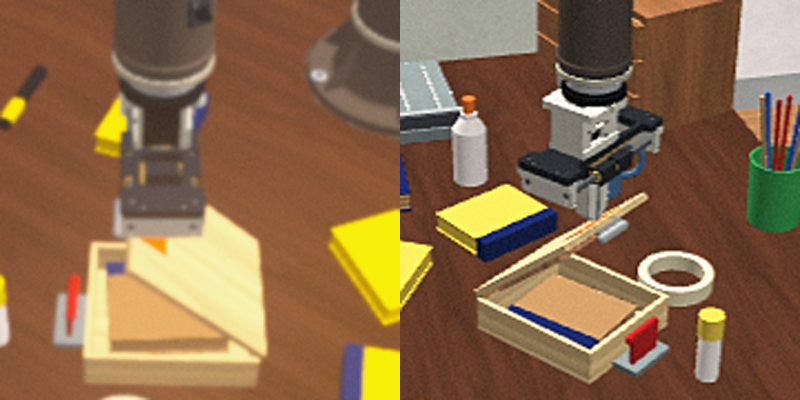

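>>> {"fn": "play_rows", "kwargs": {
  "rows": [
    [-0.02,0.1,0.1,0,0,0,1],
    [0,0.08,0.12,0,0,0,1],
    [0,0.06,0.12,0,0,0,1]
  ]
}}

```text
clock: 3.45
position: [0.5858, -0.032, 0.1178]
ee_rot: [-2.965, -1.022, -0.017]
force: [-1.1, -0.5, 1.2]
width: 0.002
```

```bash
python3 arc.py
```

```text
pos [ 0.5858 -0.032   0.1178] F [-1.1 -0.5  1.2] t 3.45 j3 -0.55
tip in press [ 0.0026 -0.0578  0.1178] tool tilt 0.7
```

Now down to about 0.1 rad (z ≈ 0.075), inspecting before the catch.

>>> {"fn": "play_rows", "kwargs": {
  "rows": [
    [-0.01,0.05,0.1,0,0,0,1],
    [0,0.04,0.1,0,0,0,1],
    [0,0.02,0.06,0,0,0,1]
  ]
}}

```text
clock: 3.75
position: [0.595, -0.0463, 0.0735]
ee_rot: [-2.964, -1.022, -0.013]
force: [-0.7, 1.4, 1.7]
width: 0.003
```

```bash
python3 arc.py; python3 crop.py 4
```

```text
pos [ 0.595  -0.0463  0.0735] F [-0.7  1.4  1.7] t 3.75 j3 -0.52
tip in press [ 0.0015 -0.0748  0.0735] tool tilt 0.6
```

View pics/c4.png

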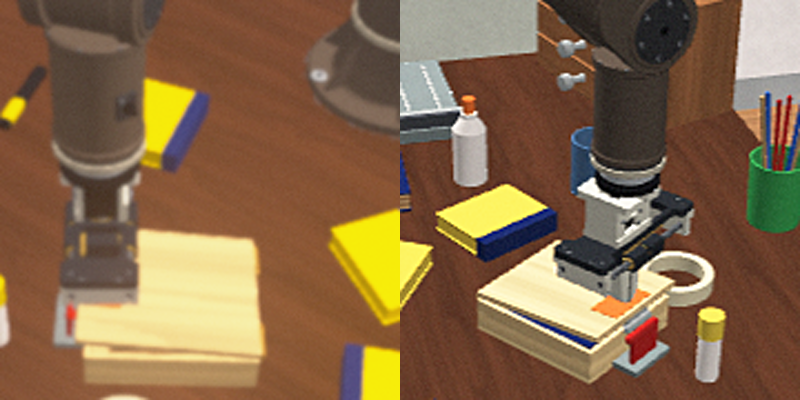

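>>> {"fn": "play_rows", "kwargs": {
  "rows": [
    [0,0,0.03,0,0,0,1],
    [0,0,0.04,0,0,0,1]
  ]
}}

```text
clock: 4.05
position: [0.5958, -0.0464, 0.065]
ee_rot: [-2.966, -1.023, -0.015]
force: [-4.9, -3.5, 11.6]
width: 0.005
```

```bash
python3 arc.py
```

```text
pos [ 0.5958 -0.0464  0.065 ] F [-4.9 -3.5 11.6] t 4.05 j3 -0.51
tip in press [ 0.0022 -0.0753  0.065 ] tool tilt 0.6
```

>>> {"fn": "play_rows", "kwargs": {
  "rows": [
    [0,0,0.04,0,0,0,1],
    [0,0,0.04,0,0,0,1]
  ]
}}

```text
clock: 4.25
position: [0.597, -0.0463, 0.0557]
ee_rot: [-2.968, -1.024, -0.019]
force: [-21.1, -3.4, 68.4]
width: 0.01
```

```bash
python3 arc.py
```

```text
pos [ 0.597  -0.0463  0.0557] F [-21.1  -3.4  68.4] t 4.25 j3 -0.51
tip in press [ 0.0032 -0.0759  0.0557] tool tilt 0.7
```

>>> {"fn": "play_rows", "kwargs": {
  "rows": [
    [0,0,0.005,0,0,0,1]
  ]
}}

```text
clock: 4.35
position: [0.5968, -0.0463, 0.0569]
ee_rot: [-2.969, -1.024, -0.019]
force: [-7.3, -1.6, 12.7]
width: 0.003
```

```bash
python3 arc.py
```

```text
pos [ 0.5968 -0.0463  0.0569] F [-7.3 -1.6 12.7] t 4.35 j3 -0.51
tip in press [ 0.003  -0.0758  0.0569] tool tilt 0.7
```

>>> {"fn": "play_rows", "kwargs": {
  "rows": [
    [0,0,0.01,0,0,0,1],
    [0,0,0.01,0,0,0,1]
  ]
}}

```text
clock: 4.55
position: [0.5967, -0.0463, 0.0569]
ee_rot: [2.968, 1.024, 0.02]
force: [-6.4, -2.6, 14.8]
width: 0.007
```

```bash
python3 arc.py; python3 crop.py 5; python3 arc.py
```

```text
pos [ 0.5967 -0.0463  0.0569] F [-6.4 -2.6 14.8] t 4.55 j3 -0.5
tip in press [ 0.0029 -0.0758  0.0569] tool tilt 0.7
pos [ 0.5967 -0.0463  0.0569] F [-5.1 -2.4 13.6] t 4.65 j3 -0.5
tip in press [ 0.0029 -0.0758  0.0569] tool tilt 0.7
```

View pics/c5.png

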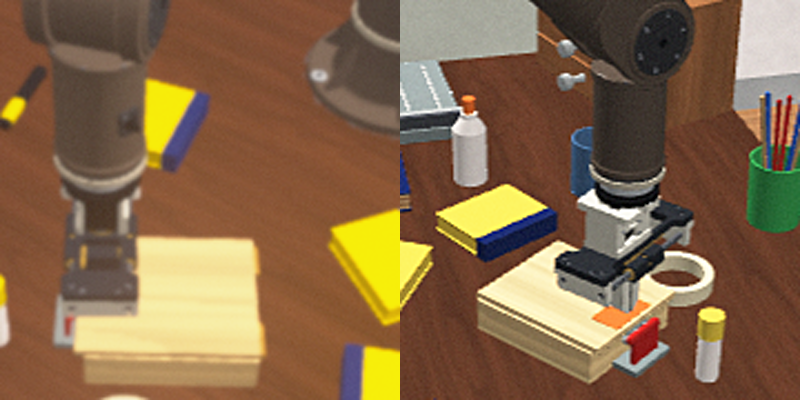

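>>> {"fn": "play_rows", "kwargs": {
  "rows": [
    [0,0,0.015,0,0,0,1],
    [0,0,0.015,0,0,0,1],
    [0,0,0.015,0,0,0,1],
    [0,0,0.015,0,0,0,1],
    [0,0,0.015,0,0,0,1]
  ]
}}

```text
clock: 5.15
position: [0.5968, -0.0463, 0.0567]
ee_rot: [2.959, 1.023, 0.023]
force: [-9.3, -2.1, 24.2]
width: 0.004
```

```bash
python3 arc.py
python3 - <<'E'
from cell import *
import cv2
for n in("side","scene"): cv2.imwrite(f"pics/{n}6.png",get_image(n))
E
python3 arc.py
```

```text
pos [ 0.5968 -0.0463  0.0567] F [-9.3 -2.1 24.2] t 5.15 j3 -0.5
tip in press [ 0.003  -0.0758  0.0567] tool tilt 1.0
pos [ 0.5968 -0.0463  0.0567] F [-9.6 -2.5 23.3] t 5.25 j3 -0.5
tip in press [ 0.003  -0.0758  0.0567] tool tilt 1.0
```

View pics/side6.png

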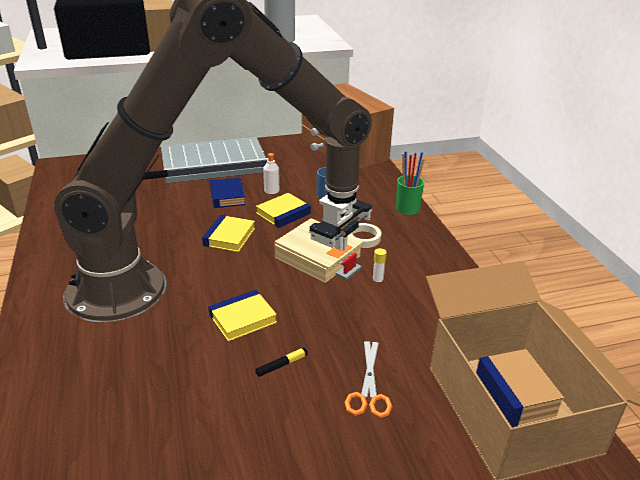

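The lid is level and shut with the fingers on the patch (side image at about 340,250). The tape, glue stick, bottle, mug, scissors and knife all stand where they did. The push holds steady at about 24 N.

```bash
python3 -c "
from cell import *
print(sign_off()); print(observe()['force'])"
```

```text
the job is handed in; nothing more can be done
None
the job is handed in; nothing more can be done
```

The lid is folded down, snapped past the catch and fully shut. I handed the job in with the closed fingers still pushing on the orange patch.

- **How it was done:** I worked out the press pose and the lid angle (about 1.02 rad at the start) from the scene and side pictures. The fingers went behind the lid's outer face, followed the patch down its arc, then pushed it past the catch.
- **Last checks:** The fingertip height was 56.7 mm, against 57 mm for the patch when shut. By my fit the fingers are about 3 mm from the patch centre. The push held steady at about 24 N downward, and the side picture shows the lid level and the bystanders where they were.
- **Push at the snap:** The force rose briefly to a reading of 68 N downward (about 72 N in all) as the lid hit its stop. That is close to the 80 N crush limit, and readings came only at the end of each move, so a higher peak between them is possible. I eased off straight away.
- **Not confirmed:** The book could not be seen under the shut lid. I only know that the lid closed fully over it. I tried to read the force once more after handing in, and the interface returned nothing.

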